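Scan the blue bin's barcode

ROBOT

A 7-joint arm with a two-finger parallel gripper is mounted at the origin on a cart in front of the work surface, level with it; the furniture and walls round the work are solid. World frame = base frame: x ahead of the robot, y to its left, z up, the work surface at z = 0. Lengths are in m, angles in rad, forces in N, time in s.
With the tool pointing down it reaches from about 0.4 to 0.85 m from the base axis. Payload 4.5 kg.
Tool frame: the origin (TCP) lies where the fingers leave the gripper's body, on its centre line; the fingertips stand 64 mm ahead of it and the grasp point (between the pads) lies 45 mm ahead of it; z points along the fingers, y is the direction in which the jaws open and shut (so a half turn about z gives the same grasp; the last joint's range is limited). The gripper opens to 88 mm and grips with 3 to 60 N. Pads are 18 mm wide; open, the fingers measure 123 mm over their backs; the gripper's body (75 mm by 187 mm) begins 45 mm behind the grasp point.
Start: joints at [-1.249, 0.689, -0.195, 1.565, 0.157, 0.902, -0.215], TCP at [0.177, 0.599, 0.303] pointing down, gripper open.
Joint ranges: [-3.01, 3.01], [-0.46, 2.08], [-1.47, 1.51], [0.13, 2.56], [-1, 4.14], [0.04, 2.09], [-2.66, 2.66]. Speed limits (rad/s): [2.57, 2.57, 3.14, 3.14, 3.14, 3.14, 3.14].

INTERFACE

Orientations are given as a unit quaternion [x, y, z, w].
In Python, from plant import monitor, snapshot, workorder, finder gives the robot as it stands.
- The arm moves only by the tool carry_out, never from a script. Its argument "motion" is one flat list of numbers, 6 for each row, row after row: the shift along the tool's x, y, z in cm, then the turn, a rotation vector about the tool's x, y, z in rad. In form: [x, y, z, rx, ry, rz, x, y, z, rx, ry, rz, ...]. A call has 1 to 8 rows; each row shifts and turns the commanded pose from where the row before left it, along the tool's axes as they then stand; what a row does not reach is not made up. A row lasts 1/8 s, in which the tool goes at most 62.5 mm and 10.7 degrees, less where a joint would pass 70% of its speed; a pose out of reach is approached as far as the arm can. A call with a gripper value outside its range is refused whole. "hand" is the finger opening in cm, from 0 to 8.81, set as the call begins (left out, the last holds). The fingers move at their own pace and stop on an object; "grip_force" is the grip in N (left out, the last holds). Time passes only in rows, so rows that do not move let the fingers close. It gives the time, the measured TCP pose, the force and the opening at its end, in the units of the state.
- monitor.get_state(): the state, without advancing time (a new reading comes with each control period).
- snapshot(name): name is "scene" or "top"; returns a dict with "frame" (420x560x3 uint8, red, green, blue), "range_z" (420x560 float32, m along the optical axis (not along the pixel's ray), 0 where there is no reading), "fx", "fy", "cx", "cy" (pixels), "D" ([k1, k2, p1, p2, k3] as OpenCV has them; the pictures are not rectified), "rvec" (rotation vector, rad) and "tvec" (3), from world to camera coordinates, as OpenCV has them. Camera axes: x right, y down, z forward; pixel columns grow to the right and rows downward; lengths in m; the calibration is good to about 2 mm. A picture is of the moment at which its call begins.
- workorder.finish_job(): hands the job in, once; it reports no verdict.
Trained networks look in a picture, given as the dict that the camera call returned (one of the last four; its "shot" number tells which), for a name from the list of things; names that differ only in an ending like _2 or _b are one class to them, and where a whole thing is asked for, a point or a joint stands for the part that bears it (a point fixed in the world has none). Each returns a list of dicts, best first, with "p" (0 to 1); they miss things now and then, are a little off and sometimes report something else, mostly with a low value. They report only what shows in the picture. A call takes as long as a camera call. They do not tell look-alikes from the thing itself.
- finder.masks_of(picture, thing): "pixels" (420x560 bool, what is visible of it) and "extent" ([left, top, right, bottom] in pixels, round what is visible of it).
The state is a dict: "clock": time; "q": joint angles; "qd": joint speeds; "joint_torque": joint torques, N m; "tool_pos": TCP position; "eef_rot": TCP orientation; "contact_force": force on the tool from outside, world axes, zero at the start; "moment": the same for the moment, N m; "opening": opening from 0.0 (shut) to 1.0 (fully open).
Only numpy, scipy, OpenCV 4.12 (cv2) and the standard library are available. Lean on these libraries where they do the work, as an engineer would, in place of code of your own. Each camera call takes 0.05 s, during which the arm holds its last target. There are 200 camera calls.

TASK

Pick up the handheld scanner from its black mat and scan the barcode label on the front of the small blue parts bin that stands on the open bench top (not those on the rack): point the scanner's nose level and squarely at the middle of the label from about 10 cm away and hold it still there for two seconds. Do not scan the green bin beside it and do not shift either bin. Then lay the scanner gently back down, right way up, in the middle of its mat and let go.

Things in the scene. Friction and masses are not known exactly. Their poses are not given: they have to be found in the camera images.
- scanner (a point): loose handheld scanner, 0.16 kg: grey bar 120 long (x), 38 wide (y; black nose, the first 26 mm, 42), 40 mm high, orange button on top, flat on the mat. Point: its centre, 20 mm above its underside. x toward the nose, whose window is 60 mm ahead of the point and looks along +x; z up through the button. Grip from above across y near the middle. Needs no switching: pointing is enough.
- blue_label (a point): barcode label, 78 x 44 mm, black bars, centred on the front of the blue open bin standing on the bench (loose, 0.9 kg, white parts in it; 110 deep, 115 wide, front 84 and back 110 mm high). Point: label centre, 52 mm above the bench. x level, through the label into the bin (label faces -x), y along the label, z up. This is the label to scan.
- green_label (a point): barcode label, 78 x 44 mm, black bars, centred on the front of the green open bin standing on the bench (loose, 0.9 kg, white parts in it; 110 deep, 115 wide, front 84 and back 110 mm high). Point: label centre, 52 mm above the bench. x level, through the label into the bin (label faces -x), y along the label, z up. Not to be scanned; the bins may have swapped places.
- mat: black rubber rest mat with a thin yellow line along each long side, fixed to the bench, 190 mm (x) by 120 mm (y), 3 mm thick; origin at the centre of its underside, on the bench; z up. The scanner lies on it at the start, its length along the mat's x to within about 10 degrees, and shall lie on it again.
There are look-alikes about, which are no part of the job. Of the things that look like the mat, the larger one is meant.

How it is judged:
By the outcome, as a careful person would: the job done as asked, in the order asked, and still so for the second after the job is handed in, with the robot touching nothing.
It also fails if it takes over 54 s, if anything falls off the work surface, if the arm or the gripper's body presses on something with over 40 N, if the wrist force passes 120 N, or if a joint passes its speed limit or range.

## Working session

There is one attempt and no reset: what is moved stays moved. The work goes in short steps, Python scripts to look and compute and a tool call to move; the robot and the scene stay as the last step left them, time stands still between calls to the robot, and variables do not carry over. Pictures are saved under pics/ and viewed, about 8 in all and at most 12, crops included, and the job is handed in when it is done.

Besides the shell and the picture viewer there is one more tool, called after "Request:" by a JSON object that holds its "name" and its "arguments". carry_out: Moves the arm, as the interface text tells. Its arguments: {"type":"object","properties":{"motion":{"type":"array"},"hand":{"type":"number"},"grip_force":{"type":"number"}},"required":["motion"]}

```bash
mkdir -p pics; cat > h.py <<'E'
import numpy as np, cv2
from plant import monitor, snapshot, workorder, finder
from scipy.spatial.transform import Rotation as R
def cloud(s):
    K=np.array([[s['fx'],0,s['cx']],[0,s['fy'],s['cy']],[0,0,1]],float)
    v,u=np.mgrid[0:420,0:560]
    n=cv2.undistortPoints(np.stack([u,v],-1).reshape(-1,1,2).astype(float),K,np.array(s['D'],float)).reshape(420,560,2)
    z=s['range_z'][...,None]
    P=np.concatenate([n*z,z],-1)
    M=cv2.Rodrigues(np.array(s['rvec'],float))[0]
    W=(P-np.array(s['tvec']).ravel())@M
    W[s['range_z']<=0]=np.nan
    return W
E
python3 - <<'E'
from h import *
print(monitor.get_state())
for c in ("scene","top"):
    s=snapshot(c); cv2.imwrite(f'pics/{c}0.png',s['frame'][...,::-1])
    W=cloud(s); np.savez(f'{c}0.npz',W=W,f=s['frame'])
    for t in ("scanner","blue_label","green_label","mat"):
        for d in finder.masks_of(s,t)[:5]:
            w=W[d['pixels']]; print(c,t,round(d['p'],2),d['extent'],np.nanmedian(w,0).round(3),np.nanpercentile(w,3,axis=0).round(3),np.nanpercentile(w,97,axis=0).round(3))
E
```

```text
{'clock': 0.0, 'q': array([-1.24920072,  0.69000242, -0.19452468,  1.56632853,  0.15728738,
        0.90253323, -0.21507958]), 'qd': array([-0.00057415,  0.00012695,  0.00024296,  0.00036143, -0.00084661,
        0.00145046,  0.00038264]), 'joint_torque': array([ 2.55471323e-04, -5.27546668e+01, -1.26710761e+00, -1.53429508e+01,
       -5.27215283e-02,  6.39716411e-03,  1.64205862e-04]), 'tool_pos': array([0.17728543, 0.59878634, 0.30190283]), 'eef_rot': array([ 1.43350508e-01,  9.89671535e-01, -9.37179354e-04, -7.39533539e-05]), 'contact_force': array([0.5682835 , 0.22310582, 0.61545343]), 'moment': array([-0.01401343, -0.00441823,  0.01418   ]), 'opening': 1.002589070001691}
scene scanner 0.88 [273.8, 301.3, 337.8, 368.7] [ 0.385 -0.329  0.042] [ 0.368 -0.373  0.011] [ 0.412 -0.261  0.046]
scene blue_label 0.96 [253.4, 146.2, 297.4, 198.5] [0.631 0.214 0.063] [0.572 0.201 0.009] [0.687 0.322 0.11 ]
scene green_label 0.93 [292.2, 175.3, 358.6, 245.8] [ 0.63  -0.029  0.066] [ 0.574 -0.062  0.008] [0.688 0.056 0.111]
scene mat 0.96 [245.3, 297.6, 380.2, 402.7] [ 0.38  -0.349  0.004] [ 0.34  -0.403  0.002] [ 0.463 -0.225  0.006]
scene mat 0.87 [222.7, 206.2, 266.4, 237.9] [0.481 0.121 0.003] [0.439 0.062 0.002] [0.524 0.191 0.005]
top scanner 0.66 [379.5, 254.3, 433.0, 277.4] [ 0.393 -0.306  0.042] [ 0.371 -0.368  0.023] [ 0.414 -0.252  0.046]
top blue_label 0.91 [142.6, 141.7, 201.6, 199.8] [0.643 0.274 0.031] [0.574 0.203 0.001] [0.69  0.322 0.11 ]
top green_label 0.63 [253.1, 136.0, 305.0, 196.5] [ 0.646 -0.001  0.014] [ 0.575 -0.059  0.   ] [0.689 0.054 0.11 ]
top mat 0.68 [364.3, 233.8, 443.7, 292.7] [ 0.412 -0.302  0.002] [ 0.34  -0.399 -0.001] [ 0.46  -0.217  0.006]
top mat 0.68 [198.3, 210.8, 256.7, 250.6] [0.483 0.128 0.001] [ 0.439  0.062 -0.002] [0.526 0.194 0.005]
```

View pics/scene0.png

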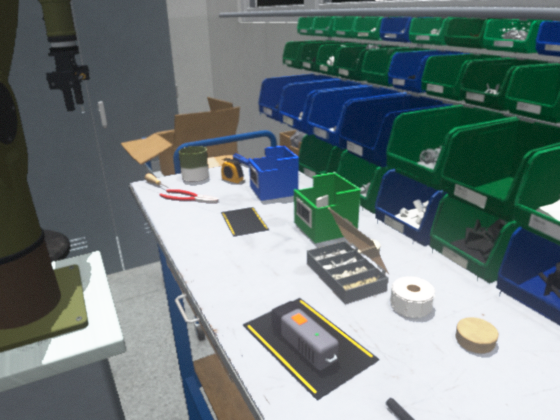

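View pics/top0.png

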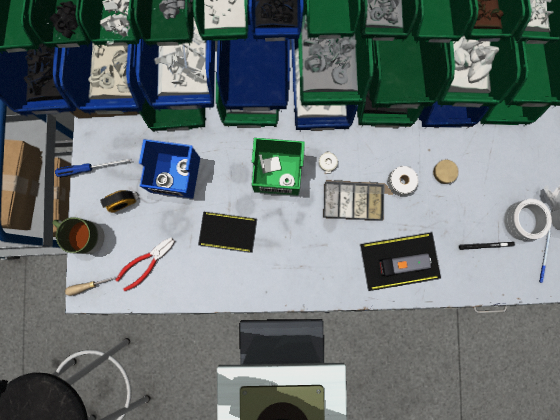

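The scene view shows the scanner on the larger mat, button at about (298,318), and in the top view at (403,265) with its black nose toward the left (+y). The blue bench bin is at (170,168) in the top view and the green one at (278,165). Next I'll fit the poses.

```bash
python3 - <<'E'
from h import *
import time
S={c:snapshot(c) for c in("scene","top")}
C={c:cloud(S[c]) for c in S}
def rect(p,n):
    r=cv2.minAreaRect((p[:,:2]*1000).astype(np.float32)); print(n,len(p),np.round(cv2.boxPoints(r)).tolist(),'c',np.round(r[0],1),np.round(r[1],1),round(r[2],1))
for c in S:
    s,W=S[c],C[c]; f=s['frame'].astype(int)
    d=finder.masks_of(s,"scanner")[0]['pixels']
    reg=(abs(W[...,0]-.39)<.12)&(abs(W[...,1]+.31)<.15)
    top=reg&(W[...,2]>.036)&(W[...,2]<.06)
    top=cv2.morphologyEx(top.astype(np.uint8),cv2.MORPH_OPEN,np.ones((2,2)))>0
    p=W[top]; rect(p,c+' scanner top')
    br=f.sum(-1)[top]; dk=p[br<120]; print(' dark',len(dk),dk.mean(0) if len(dk) else 0,'z',np.percentile(p[:,2],[5,50,95]).round(4))
    o=top&(f[...,0]-f[...,2]>80); print(' orange',W[o].mean(0).round(4))
    m=reg&(((f.max(-1)<70)|((f[...,0]-f[...,2]>60)))&(W[...,2]<.012))
    m=cv2.morphologyEx(m.astype(np.uint8),cv2.MORPH_OPEN,np.ones((3,3)))>0
    rect(W[m],c+' mat')
    for t in("blue_label","green_label"):
        dd=finder.masks_of(s,t)[0]['pixels']; w=W[dd]; k=np.isfinite(w[:,0])&(w[:,2]>.02); rect(w[k],c+' '+t+' bin')
        # front face: points with min x
        ff=w[k]; ff=ff[(ff[:,2]>.012)&(ff[:,2]<.078)]
        rng=np.random.default_rng(0);best=None
        for i in range(400):
            a=ff[rng.choice(len(ff),2,False),:2]; v=a[1]-a[0]
            if np.linalg.norm(v)<.03 or abs(v[0])>abs(v[1]): continue
            n=np.array([v[1],-v[0]])/np.linalg.norm(v); n*=np.sign(n[0])
            e=(ff[:,:2]-a[0])@n; cnt=(abs(e)<.0025).sum()
            if best is None or cnt>best[0]: best=(cnt,abs(e)<.0025)
        if best:
            q=ff[best[1]]; m0=q.mean(0); u,sv,vt=np.linalg.svd(q-m0); n=vt[2]*np.sign(vt[2][0]); print('  front',len(q),m0.round(4),'n',n.round(3),'yaw',np.degrees(np.arctan2(n[1],n[0])).round(1),'y',q[:,1].min().round(4),q[:,1].max().round(4))
        fr=dd&(f.min(-1)>110)&(W[...,2]>.025)&(W[...,2]<.08); q=W[fr]; print('  bright',len(q), np.nanmean(q,0).round(4),np.nanpercentile(q,[3,97],axis=0).round(3).tolist()) if len(q) else 0
a=S['scene']['frame'][130:410,210:400,::-1]; b=S['top']['frame'][220:300,355:450,::-1]
A=cv2.resize(a,None,fx=2.1,fy=2.1,interpolation=3)[:588]; B=cv2.resize(b,None,fx=4,fy=4,interpolation=3)
o=np.zeros((590,800,3),np.uint8); o[:A.shape[0],:A.shape[1]]=A; o[:B.shape[0],410:410+B.shape[1]]=B
cv2.imwrite('pics/c1.png',o)
E
```

```text
scene scanner top 1546 [[364.0, -246.0], [382.0, -375.0], [449.0, -366.0], [431.0, -236.0]] c [ 406.4 -305.8] [ 67.6 130.5] 8.0
 dark 0 0 z [nan nan nan]
 orange [ 0.3913 -0.3012  0.0461]
scene mat 810 [[333.0, -231.0], [357.0, -401.0], [471.0, -385.0], [448.0, -215.0]] c [ 402.3 -308. ] [115.4 171.5] 7.9
scene blue_label bin 1911 [[546.0, 222.0], [685.0, 165.0], [813.0, 476.0], [673.0, 533.0]] c [679.4 349.2] [335.4 150.3] 67.7
  front 198 [0.5757 0.2543 0.0487] n [ 0.988 -0.156 -0.015] yaw -9.0 y 0.213 0.3154
  bright 15 [0.5818 0.2838 0.0641] [[0.574, 0.246, 0.032], [0.59, 0.33, 0.075]]
scene green_label bin 3067 [[441.0, -111.0], [560.0, -210.0], [842.0, 130.0], [722.0, 228.0]] c [641.4   9.1] [441.1 155. ] 50.4
  front 529 [ 0.5778 -0.0009  0.0497] n [ 0.996 -0.09   0.01 ] yaw -5.2 y -0.0538 0.0631
  bright 228 [0.62   0.0212 0.0535] [[0.574, -0.04, 0.033], [0.675, 0.061, 0.076]]
top scanner top 762 [[357.0, -259.0], [380.0, -390.0], [418.0, -383.0], [395.0, -252.0]] c [ 387.5 -320.7] [ 39.1 133.1] 9.9
 dark 166 [ 0.38252447 -0.29017504  0.03001052] z [nan nan nan]
 orange [ 0.3912 -0.3005  0.0443]
top mat 2442 [[328.0, -224.0], [355.0, -411.0], [472.0, -394.0], [446.0, -207.0]] c [ 400.2 -308.9] [118.4 188.7] 8.0
top blue_label bin 1695 [[568.0, 214.0], [680.0, 196.0], [698.0, 314.0], [586.0, 332.0]] c [632.9 264.1] [119.7 113.3] 81.1
  front 218 [0.6856 0.2632 0.0506] n [ 0.989 -0.148  0.008] yaw -8.5 y 0.1998 0.3113
  bright 71 [0.6288 0.2699 0.0322] [[0.579, 0.234, 0.026], [0.664, 0.303, 0.073]]
top green_label bin 1290 [[570.0, -56.0], [683.0, -68.0], [695.0, 52.0], [582.0, 64.0]] c [632.5  -1.9] [120.5 113.3] 84.1
  front 295 [ 0.6844 -0.0075  0.0498] n [ 0.995 -0.097 -0.005] yaw -5.5 y -0.0603 0.0466
  bright 35 [0.6406 0.0338 0.0617] [[0.579, 0.014, 0.057], [0.664, 0.04, 0.074]]
```

View pics/c1.png

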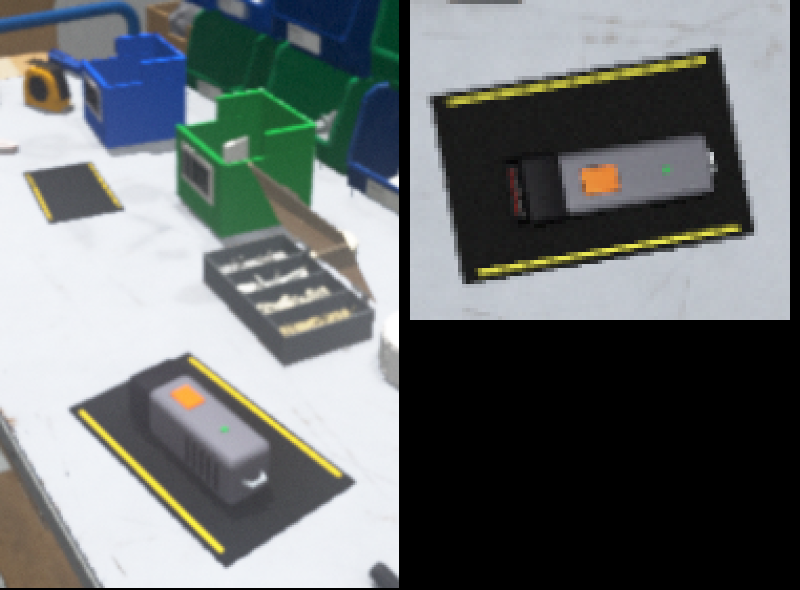

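The crop shows the nose (black, with a red window) at the left, +y end, lying on the mat with a small offset. Next: refine the scanner pose by casting its mask onto the top-face plane, and plan the moves.

```bash
cat >> h.py <<'E'
def Rd(psi): c,s=np.cos(psi),np.sin(psi); return np.array([[-s,c,0],[c,s,0],[0,0,-1.]])
def plan(wps,pos=None,Rm=None):
    """wps: (x,y,z,psi_deg,n). prints flat calls of <=8 rows in tool axes"""
    st=monitor.get_state(); pos=np.array(st['tool_pos'] if pos is None else pos); Rm=R.from_quat(st['eef_rot']).as_matrix() if Rm is None else Rm
    rows=[]
    for x,y,z,pd,n in wps:
        p0=pos.copy(); tgt=np.array([x,y,z]); psi0=np.arctan2(Rm[1,1],Rm[0,1]); d=np.radians(pd)-psi0
        d=(d+np.pi)%(2*np.pi)-np.pi if abs(d)>np.pi else d
        for i in range(1,n+1):
            a=i/n
            sh=np.round(Rm.T@(p0+(tgt-p0)*a-pos)*100,1)+0.
            Rt=Rd(psi0+d*a); rv=np.round(R.from_matrix(Rm.T@Rt).as_rotvec(),2)+0.
            rows.append(np.r_[sh,rv]); pos=pos+Rm@sh/100; Rm=Rm@R.from_rotvec(rv).as_matrix()
    for i in range(0,len(rows),8):
        print('['+',  '.join(','.join(f'{v:g}' for v in r) for r in rows[i:i+8])+']')
    print('end',pos.round(4)); return pos,Rm
E
python3 - <<'E'
from h import *
s=snapshot("top")
K=np.array([[s['fx'],0,s['cx']],[0,s['fy'],s['cy']],[0,0,1]],float); D=np.array(s['D'])
M=cv2.Rodrigues(np.array(s['rvec'],float))[0]; C=-M.T@np.array(s['tvec']).ravel()
def toplane(px,z):
    n=cv2.undistortPoints(np.array(px,float).reshape(-1,1,2),K,D).reshape(-1,2); r=np.c_[n,np.ones(len(n))]@M
    return C+r*((z-C[2])/r[:,2])[:,None]
def show(m,n):
    v,u=np.nonzero(m); P=toplane(np.c_[u,v],.043)[:,:2]
    r=cv2.minAreaRect((P*1000).astype(np.float32)); print(n,m.sum(),np.round(P.mean(0),4),np.round(r[0]),np.round(r[1]),round(r[2],1))
    w=np.linalg.svd(P-P.mean(0))[2][0]; print('  pca ang',np.degrees(np.arctan2(w[1],w[0])).round(1))
print('cam',C.round(3))
for d in finder.masks_of(s,"scanner")[:2]: show(d['pixels'],'mask %.2f'%d['p'])
f=s['frame'].astype(int); W=cloud(s); reg=(abs(W[...,0]-.39)<.04)&(abs(W[...,1]+.31)<.1)
g=reg&(f.min(-1)>70)&(f.max(-1)-f.min(-1)<40)&(W[...,2]>.02); o=reg&(f[...,0]-f[...,2]>110)&(W[...,2]>.03)
show(g|o,'grey+orange'); show(o,'orange')
print('crop px nose/tail',toplane([[355+515/4-410/4,220+187/4],[355+714/4-410/4,220+163/4]],.043).round(4))
plan([(.33,.46,.30,60,5),(.46,.20,.29,40,7),(.48,-.08,.28,20,7),(.394,-.31,.22,8,6)])
E
```

```text
cam [ 0.387 -0.008  1.052]
mask 0.71 894 [ 0.3927 -0.3079] [ 393. -309.] [ 44. 131.] 6.8
  pca ang 97.5
grey+orange 530 [ 0.3943 -0.3246] [ 393. -311.] [ 35. 124.] 7.0
  pca ang 97.0
orange 53 [ 0.3914 -0.3009] [ 391. -301.] [15. 20.] 7.8
  pca ang 94.3
crop px nose/tail [[ 0.3869 -0.2496  0.043 ]
 [ 0.3984 -0.3733  0.043 ]]
[-3.7,-1.8,0.1,0,0,0.05,  -3.8,-1.6,0,0,0,0.04,  -3.9,-1.5,0.1,0,0,0.05,  -3.9,-1.3,0,0,0,0.05,  -4,-1,0.1,0,0,0.05,  -3.5,-2.3,0.1,0,0,0.05,  -3.6,-2.1,0.2,0,0,0.05,  -3.6,-1.9,0.1,0,0,0.05]
[-3.8,-1.7,0.2,0,0,0.05,  -3.9,-1.6,0.1,0,0,0.05,  -3.9,-1.3,0.1,0,0,0.05,  -4,-1.2,0.2,0,0,0.04,  -3.2,-2.4,0.1,0,0,0.05,  -3.4,-2.2,0.2,0,0,0.05,  -3.4,-2,0.1,0,0,0.05,  -3.6,-1.8,0.2,0,0,0.05]
[-3.6,-1.7,0.1,0,0,0.05,  -3.8,-1.5,0.1,0,0,0.05,  -3.8,-1.3,0.2,0,0,0.05,  -3.1,-2.7,1,0,0,0.04,  -3.2,-2.5,1,0,0,0.03,  -3.3,-2.5,1,0,0,0.04,  -3.3,-2.3,1,0,0,0.03,  -3.5,-2.2,1,0,0,0.04]
[-3.5,-2.1,1,0,0,0.03]
end [ 0.3937 -0.3102  0.2197]
```

Request:
{"name": "carry_out", "arguments": {"motion": [-3.7, -1.8, 0.1, 0, 0, 0.05, -3.8, -1.6, 0, 0, 0, 0.04, -3.9, -1.5, 0.1, 0, 0, 0.05, -3.9, -1.3, 0, 0, 0, 0.05, -4, -1, 0.1, 0, 0, 0.05, -3.5, -2.3, 0.1, 0, 0, 0.05, -3.6, -2.1, 0.2, 0, 0, 0.05, -3.6, -1.9, 0.1, 0, 0, 0.05], "hand": 8.8}}

```text
clock: 2.0
tool_pos: [0.386, 0.3478, 0.2958]
eef_rot: [0.333, 0.943, 0.0, 0.0]
contact_force: [0.5, -0.4, 0.7]
opening: 0.998
```

Request:
{"name": "carry_out", "arguments": {"motion": [-3.8, -1.7, 0.2, 0, 0, 0.05, -3.9, -1.6, 0.1, 0, 0, 0.05, -3.9, -1.3, 0.1, 0, 0, 0.05, -4, -1.2, 0.2, 0, 0, 0.04, -3.2, -2.4, 0.1, 0, 0, 0.05, -3.4, -2.2, 0.2, 0, 0, 0.05, -3.4, -2, 0.1, 0, 0, 0.05, -3.6, -1.8, 0.2, 0, 0, 0.05]}}

```text
clock: 3.0
tool_pos: [0.4719, 0.039, 0.2839]
eef_rot: [0.509, 0.86, 0.0, 0.0]
contact_force: [1.1, 0.5, -0.2]
opening: 0.998
```

Request:
{"name": "carry_out", "arguments": {"motion": [-3.6, -1.7, 0.1, 0, 0, 0.05, -3.8, -1.5, 0.1, 0, 0, 0.05, -3.8, -1.3, 0.2, 0, 0, 0.05, -3.1, -2.7, 1, 0, 0, 0.04, -3.2, -2.5, 1, 0, 0, 0.03, -3.3, -2.5, 1, 0, 0, 0.04, -3.3, -2.3, 1, 0, 0, 0.03, -3.5, -2.2, 1, 0, 0, 0.04]}}

```text
clock: 4.0
tool_pos: [0.4082, -0.2733, 0.2295]
eef_rot: [0.644, 0.765, 0.0, 0.0]
contact_force: [0.3, -0.0, 0.3]
opening: 0.997
```

Request:
{"name": "carry_out", "arguments": {"motion": [-3.5, -2.1, 1, 0, 0, 0.03, 0, 0, 0, 0, 0, 0, 0, 0, 0, 0, 0, 0]}}

```text
clock: 4.38
tool_pos: [0.3941, -0.3097, 0.2198]
eef_rot: [0.655, 0.756, 0.0, -0.0]
contact_force: [-0.0, -0.2, 0.1]
opening: 1.001
```

```bash
python3 - <<'E'
from h import *
print(monitor.get_state()['q'].round(3))
p,Rm=plan([(.3932,-.312,.12,7,4),(.3932,-.312,.076,7,4)])
# lift & transit after grip
p,Rm=plan([(.3932,-.312,.25,7,8),(.47,-.10,.27,-30,8),(.47,.12,.26,-70,8),(.42,.297,.24,-98.9,8)],p,Rm)
E
```

```text
[ 0.598  0.662 -0.037  2.02   0.049  0.461  0.668]
[-0.1,0,2.5,0,0,0.01,  0,-0.1,2.5,0,0,0,  -0.1,0,2.5,0,0,0.01,  0,0,2.5,0,0,0,  0,0,1.1,0,0,0,  0,0,1.1,0,0,0,  0,0,1.1,0,0,0,  0,0,1.1,0,0,0]
end [ 0.3935 -0.3117  0.0757]
[0,0,-2.2,0,0,0,  0,0,-2.2,0,0,0,  0,0,-2.1,0,0,0,  0,0,-2.2,0,0,0,  0,0,-2.2,0,0,0,  0,0,-2.2,0,0,0,  0,0,-2.1,0,0,0,  0,0,-2.2,0,0,0]
[2.5,1.3,-0.3,0,0,0.08,  2.6,1,-0.2,0,0,0.08,  2.7,0.9,-0.3,0,0,0.08,  2.7,0.7,-0.2,0,0,0.08,  2.8,0.4,-0.3,0,0,0.08,  2.8,0.2,-0.2,0,0,0.09,  2.8,-0.1,-0.3,0,0,0.08,  2.8,-0.3,-0.2,0,0,0.08]
[2.4,-1.4,0.1,0,0,0.09,  2.2,-1.6,0.2,0,0,0.08,  2.2,-1.7,0.1,0,0,0.09,  1.9,-2,0.1,0,0,0.09,  1.8,-2.1,0.1,0,0,0.08,  1.6,-2.2,0.2,0,0,0.09,  1.3,-2.4,0.1,0,0,0.09,  1.2,-2.5,0.1,0,0,0.09]
[0.2,-2.3,0.3,0,0,0.06,  0,-2.3,0.2,0,0,0.06,  -0.1,-2.3,0.3,0,0,0.07,  -0.3,-2.3,0.2,0,0,0.06,  -0.4,-2.2,0.3,0,0,0.06,  -0.6,-2.3,0.2,0,0,0.06,  -0.6,-2.2,0.3,0,0,0.07,  -0.9,-2.1,0.2,0,0,0.06]
end [0.4198 0.2971 0.2402]
```

Request:
{"name": "carry_out", "arguments": {"motion": [-0.1, 0, 2.5, 0, 0, 0.01, 0, -0.1, 2.5, 0, 0, 0, -0.1, 0, 2.5, 0, 0, 0.01, 0, 0, 2.5, 0, 0, 0, 0, 0, 1.1, 0, 0, 0, 0, 0, 1.1, 0, 0, 0, 0, 0, 1.1, 0, 0, 0, 0, 0, 1.1, 0, 0, 0]}}

```text
clock: 5.38
tool_pos: [0.3933, -0.3124, 0.0754]
eef_rot: [0.662, 0.749, 0.0, 0.0]
contact_force: [-0.5, -0.2, 0.0]
opening: 1.0
```

Request:
{"name": "carry_out", "arguments": {"motion": [0, 0, 0, 0, 0, 0, 0, 0, 0, 0, 0, 0, 0, 0, 0, 0, 0, 0, 0, 0, 0, 0, 0, 0, 0, 0, 0, 0, 0, 0, 0, 0, 0, 0, 0, 0, 0, 0, 0, 0, 0, 0, 0, 0, 0, 0, 0, 0], "hand": 3, "grip_force": 25}}

```text
clock: 6.38
tool_pos: [0.3931, -0.3123, 0.0758]
eef_rot: [0.662, 0.749, 0.0, 0.0]
contact_force: [1.0, 0.4, 2.7]
opening: 0.428
```

Request:
{"name": "carry_out", "arguments": {"motion": [0, 0, -1, 0, 0, 0, 0, 0, -2, 0, 0, 0, 0, 0, -2.4, 0, 0, 0, 0, 0, -2.4, 0, 0, 0, 0, 0, -2.4, 0, 0, 0, 0, 0, -2.4, 0, 0, 0, 0, 0, -2.4, 0, 0, 0, 0, 0, -2.4, 0, 0, 0]}}

```text
clock: 7.38
tool_pos: [0.3924, -0.312, 0.2508]
eef_rot: [0.662, 0.749, -0.0, -0.0]
contact_force: [0.3, -0.5, -1.1]
opening: 0.429
```

Request:
{"name": "carry_out", "arguments": {"motion": [2.5, 1.3, -0.3, 0, 0, 0.08, 2.6, 1, -0.2, 0, 0, 0.08, 2.7, 0.9, -0.3, 0, 0, 0.08, 2.7, 0.7, -0.2, 0, 0, 0.08, 2.8, 0.4, -0.3, 0, 0, 0.08, 2.8, 0.2, -0.2, 0, 0, 0.09, 2.8, -0.1, -0.3, 0, 0, 0.08, 2.8, -0.3, -0.2, 0, 0, 0.08]}}

```text
clock: 8.38
tool_pos: [0.4689, -0.0997, 0.2701]
eef_rot: [0.868, 0.497, -0.0, -0.0]
contact_force: [-0.4, -0.3, -1.8]
opening: 0.431
```

Request:
{"name": "carry_out", "arguments": {"motion": [2.4, -1.4, 0.1, 0, 0, 0.09, 2.2, -1.6, 0.2, 0, 0, 0.08, 2.2, -1.7, 0.1, 0, 0, 0.09, 1.9, -2, 0.1, 0, 0, 0.09, 1.8, -2.1, 0.1, 0, 0, 0.08, 1.6, -2.2, 0.2, 0, 0, 0.09, 1.3, -2.4, 0.1, 0, 0, 0.09, 1.2, -2.5, 0.1, 0, 0, 0.09]}}

```text
clock: 9.38
tool_pos: [0.469, 0.1204, 0.2599]
eef_rot: [0.986, 0.17, -0.0, -0.0]
contact_force: [-0.2, -0.1, -1.5]
opening: 0.428
```

Request:
{"name": "carry_out", "arguments": {"motion": [0.2, -2.3, 0.3, 0, 0, 0.06, 0, -2.3, 0.2, 0, 0, 0.06, -0.1, -2.3, 0.3, 0, 0, 0.07, -0.3, -2.3, 0.2, 0, 0, 0.06, -0.4, -2.2, 0.3, 0, 0, 0.06, -0.6, -2.3, 0.2, 0, 0, 0.06, -0.6, -2.2, 0.3, 0, 0, 0.07, -0.9, -2.1, 0.2, 0, 0, 0.06]}}

```text
clock: 10.38
tool_pos: [0.4188, 0.2973, 0.2398]
eef_rot: [0.997, -0.079, -0.001, -0.0]
contact_force: [-0.2, -1.0, -1.5]
opening: 0.426
```

```bash
python3 - <<'E'
from h import *
st=monitor.get_state(); print(st['q'].round(3),st['tool_pos'].round(4),st['opening'])
Rm=R.from_quat(st['eef_rot']).as_matrix(); print('psi',np.degrees(np.arctan2(Rm[1,1],Rm[0,1])), Rm[:,2].round(3))
a=snapshot("scene");b=snapshot("top")
A=a['frame'][100:300,120:400,::-1]; B=b['frame'][90:310,60:330,::-1]
W=cloud(b)
o=np.zeros((600,800,3),np.uint8);o[:286,:400]=cv2.resize(A,(400,286),interpolation=3);o[:326,400:]=cv2.resize(B,(400,326),interpolation=3)
cv2.imwrite('pics/c2.png',o)
for s in(a,b):
  W=cloud(s)
  for d in finder.masks_of(s,"scanner")[:2]:
    w=W[d['pixels']]; w=w[np.isfinite(w[:,0])]; print(d['p'],d['extent'],len(w),np.percentile(w,[3,50,97],axis=0).round(3).tolist())
E
```

```text
[-1.087  0.742  0.657  1.987 -0.735  0.665 -1.681] [0.4188 0.2973 0.2398] 0.42575455161616843
psi -99.06034530772159 [-0.001  0.001 -1.   ]
0.69 [165.8, 123.0, 214.2, 147.4] 745 [[0.359, 0.266, 0.171], [0.423, 0.281, 0.193], [0.476, 0.312, 0.209]]
0.32 [250.5, 145.5, 296.6, 200.9] 2156 [[0.572, 0.201, 0.006], [0.63, 0.215, 0.064], [0.686, 0.323, 0.111]]
0.78 [119.7, 228.4, 150.9, 287.4] 656 [[0.358, 0.271, 0.176], [0.444, 0.295, 0.204], [0.475, 0.318, 0.209]]
0.47 [362.7, 231.8, 443.1, 293.0] 3514 [[0.341, -0.397, -0.001], [0.399, -0.307, 0.002], [0.458, -0.219, 0.006]]
```

View pics/c2.png

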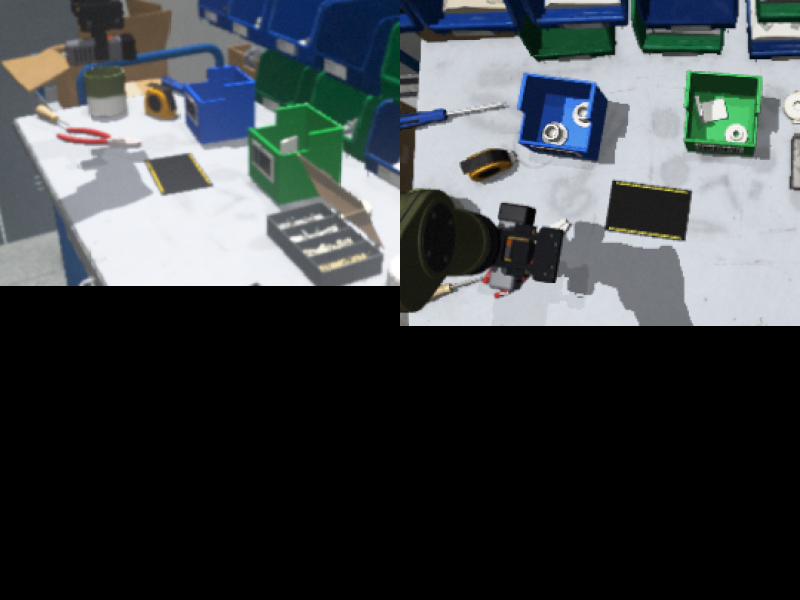

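```bash
python3 - <<'E'
from h import *
W0=np.load('top0.npz')['W']
def st(n,x0,x1,y0,y1):
    k=(W0[...,0]>x0)&(W0[...,0]<x1)&(W0[...,1]>y0)&(W0[...,1]<y1); print(n,np.nanpercentile(W0[k][:,2],[50,95,99.5]).round(3))
st('under scanner',.33,.5,.25,.35); st('cup',.38,.56,.4,.55)
for c in("top","scene"):
    s=snapshot(c);W=cloud(s)
    k=(W[...,0]<.6)&(W[...,1]>.2)&(W[...,2]>.12)&(W[...,0]>-.1)
    w=W[k]
    for y in np.arange(.2,.7,.05):
        q=w[(w[:,1]>y)&(w[:,1]<=y+.05)]
        if len(q)>10: print(c,y.round(2),len(q),np.percentile(q,[2,98],axis=0).round(2).tolist())
    if c=="top":
        f=s['frame']; n=np.array([.988,-.156]); l=np.array([.156,.988])
        k=(W[...,2]>.185)&(W[...,2]<.213)&(abs(W[...,0]-.42)<.09)&(abs(W[...,1]-.297)<.06)
        p=W[k]; a=(p[:,:2]-[.4188,.2973])@n; b=(p[:,:2]-[.4188,.2973])@l
        for lo,hi in((.03,.045),(.045,.055),(.055,.07),(-.07,-.045)):
            m=(a>lo)&(a<hi)
            if m.sum(): print('slab',lo,m.sum(),'lat',np.percentile(b[m],[3,97]).round(4),'z',np.median(p[m,2]).round(4),'amax',a[m].max().round(4))
plan([(.4200,.2972,.16,-98.9,5),(.42,.2972,.105,-98.9,5)])
E
```

```text
under scanner [-0.     0.01   0.013]
cup [0.001 0.082 0.089]
top 0.2 1222 [[0.38, 0.2, 0.25], [0.45, 0.25, 0.53]]
top 0.25 11047 [[0.29, 0.25, 0.2], [0.46, 0.3, 0.66]]
top 0.3 1382 [[0.37, 0.3, 0.2], [0.46, 0.33, 0.6]]
slab 0.03 123 lat [-0.024   0.0138] z 0.2059 amax 0.045
slab 0.045 107 lat [-0.0245  0.0149] z 0.2057 amax 0.055
slab 0.055 58 lat [-0.0239  0.0136] z 0.2043 amax 0.0611
slab -0.07 145 lat [-0.0228  0.0115] z 0.2052 amax -0.0451
scene 0.2 754 [[0.37, 0.2, 0.24], [0.44, 0.25, 0.5]]
scene 0.25 3723 [[0.37, 0.25, 0.17], [0.47, 0.29, 0.49]]
scene 0.3 223 [[0.36, 0.3, 0.2], [0.46, 0.34, 0.5]]
scene 0.35 75 [[0.4, 0.36, 0.25], [0.41, 0.39, 0.29]]
[0,0,1.6,0,0,0,  0,-0.1,1.6,0,0,0,  0,0,1.6,0,0,0,  0,0,1.6,0,0,0,  0,-0.1,1.6,0,0,0,  0,0,1.1,0,0,0,  0,0,1.1,0,0,0,  0,0,1.1,0,0,0]
[0,0,1.1,0,0,0,  0,0,1.1,0,0,0]
end [0.4203 0.2973 0.105 ]
```

Request:
{"name": "carry_out", "arguments": {"motion": [0, 0, 1.6, 0, 0, 0, 0, -0.1, 1.6, 0, 0, 0, 0, 0, 1.6, 0, 0, 0, 0, 0, 1.6, 0, 0, 0, 0, -0.1, 1.6, 0, 0, 0, 0, 0, 1.1, 0, 0, 0, 0, 0, 1.1, 0, 0, 0, 0, 0, 1.1, 0, 0, 0]}}

```text
clock: 11.68
tool_pos: [0.4202, 0.2986, 0.1262]
eef_rot: [0.997, -0.078, 0.0, -0.0]
contact_force: [-0.1, 0.2, -0.9]
opening: 0.429
```

Request:
{"name": "carry_out", "arguments": {"motion": [0, 0, 1.1, 0, 0, 0, 0, 0, 1.1, 0, 0, 0, 0, 0, 0, 0, 0, 0]}}

```text
clock: 12.05
tool_pos: [0.4198, 0.2983, 0.104]
eef_rot: [0.997, -0.078, -0.001, 0.0]
contact_force: [-0.1, 0.0, -1.4]
opening: 0.427
```

```bash
python3 - <<'E'
from h import *
st=monitor.get_state(); print(st['clock'],st['q'].round(3),st['tool_pos'].round(4),st['contact_force'])
Rm=R.from_quat(st['eef_rot']).as_matrix(); print('psi',np.degrees(np.arctan2(Rm[1,1],Rm[0,1])), Rm[:,2].round(3))
L=np.array([.578,.2725]);n=np.array([.988,-.155]);l=np.array([.155,.988])
S={c:snapshot(c) for c in("top","scene")}
for c,s in S.items():
    W=cloud(s)
    k=(W[...,2]>.062)&(W[...,2]<.08)&(abs(W[...,0]-.42)<.1)&(abs(W[...,1]-.297)<.05)
    p=W[k]; a=(p[:,:2]-L)@n; b=(p[:,:2]-L)@l; z=p[:,2]
    for lo,hi in((-.115,-.098),(-.13,-.115),(-.23,-.205)):
        m=(a>lo)&(a<hi)
        if m.sum()>5: print(c,lo,m.sum(),'lat',np.percentile(b[m],[2,98]).round(4),'top z',np.percentile(z[m],[50,90]).round(4),'amax',a[m].max().round(4),a[m].min().round(4))
    for d in finder.masks_of(s,"blue_label")[:1]:
        w=W[d['pixels']];w=w[(w[:,2]>.09)&(w[:,2]<.13)|((w[:,2]>.078)&(w[:,2]<.09))]
        r=cv2.minAreaRect((w[:,:2]*1000).astype(np.float32)); print(c,'bin rim',np.round(r[0],1),np.round(r[1],1),round(r[2],1))
A=S['scene']['frame'][110:250,150:350,::-1]; B=S['top']['frame'][120:300,80:280,::-1]
o=np.zeros((360,800,3),np.uint8);o[:280,:400]=cv2.resize(A,(400,280),interpolation=3);o[:360,400:]=cv2.resize(B,(400,360),interpolation=3)
cv2.imwrite('pics/c3.png',o)
E
```

```text
12.05 [-0.904  0.927  0.335  2.041 -0.938  0.334 -1.514] [0.4198 0.2983 0.104 ] [-0.11147325  0.01649921 -1.38014194]
psi -98.96664587411061 [-0.001 -0.    -1.   ]
top -0.115 108 lat [-0.0234  0.0171] top z [0.0696 0.072 ] amax -0.1 -0.1149
top -0.13 103 lat [-0.0232  0.0178] top z [0.07   0.0722] amax -0.1152 -0.1299
top -0.23 95 lat [-0.0194  0.0137] top z [0.0701 0.0726] amax -0.2051 -0.22
top bin rim [633.4 263.4] [118.6 112.2] 82.0
scene -0.115 48 lat [-0.0231  0.0119] top z [0.0716 0.0734] amax -0.0988 -0.1148
scene -0.13 41 lat [-0.024   0.0042] top z [0.0713 0.0735] amax -0.1154 -0.1298
scene -0.23 49 lat [-0.0213  0.0139] top z [0.0711 0.074 ] amax -0.2052 -0.2194
scene bin rim [632.8 264.1] [124.5 109.7] 80.1
```

View pics/c3.png

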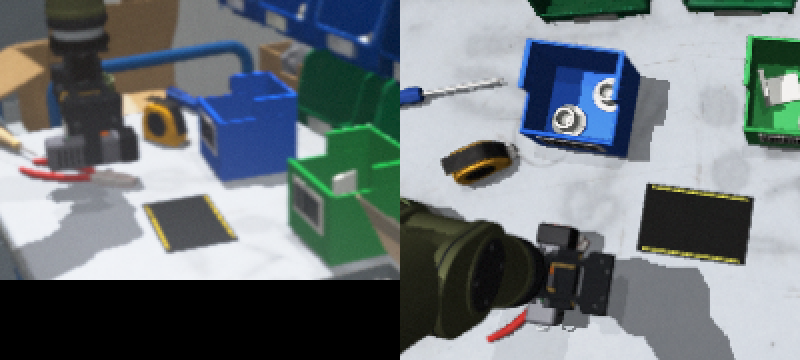

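The picture shows the nose pointing squarely at the blue label with the window about 100 mm away. Nudge 2 mm sideways, then hold.

Request:
{"name": "carry_out", "arguments": {"motion": [0, -0.2, 0, 0, 0, 0, 0, 0, 0, 0, 0, 0, 0, 0, 0, 0, 0, 0, 0, 0, 0, 0, 0, 0, 0, 0, 0, 0, 0, 0, 0, 0, 0, 0, 0, 0, 0, 0, 0, 0, 0, 0, 0, 0, 0, 0, 0, 0]}}

```text
clock: 13.25
tool_pos: [0.4204, 0.3005, 0.1047]
eef_rot: [0.997, -0.078, -0.0, -0.0]
contact_force: [-0.4, 0.2, -0.4]
opening: 0.427
```

Request:
{"name": "carry_out", "arguments": {"motion": [0, 0, 0, 0, 0, 0, 0, 0, 0, 0, 0, 0, 0, 0, 0, 0, 0, 0, 0, 0, 0, 0, 0, 0, 0, 0, 0, 0, 0, 0, 0, 0, 0, 0, 0, 0, 0, 0, 0, 0, 0, 0, 0, 0, 0, 0, 0, 0]}}

```text
clock: 14.25
tool_pos: [0.4204, 0.3006, 0.1047]
eef_rot: [0.997, -0.078, -0.0, -0.0]
contact_force: [-0.1, -0.1, -1.6]
opening: 0.429
```

Request:
{"name": "carry_out", "arguments": {"motion": [0, 0, 0, 0, 0, 0, 0, 0, 0, 0, 0, 0, 0, 0, 0, 0, 0, 0, 0, 0, 0, 0, 0, 0, 0, 0, 0, 0, 0, 0, 0, 0, 0, 0, 0, 0, 0, 0, 0, 0, 0, 0, 0, 0, 0, 0, 0, 0]}}

```text
clock: 15.25
tool_pos: [0.4204, 0.3005, 0.1047]
eef_rot: [0.997, -0.078, 0.0, -0.0]
contact_force: [-1.1, -0.3, -1.4]
opening: 0.427
```

Request:
{"name": "carry_out", "arguments": {"motion": [0, 0, 0, 0, 0, 0, 0, 0, 0, 0, 0, 0, 0, 0, 0, 0, 0, 0, 0, 0, 0, 0, 0, 0, 0, 0, 0, 0, 0, 0, 0, 0, 0, 0, 0, 0, 0, 0, 0, 0, 0, 0, 0, 0, 0, 0, 0, 0]}}

```text
clock: 16.25
tool_pos: [0.4203, 0.3006, 0.1047]
eef_rot: [0.997, -0.078, -0.0, -0.0]
contact_force: [0.5, -0.1, -1.3]
opening: 0.425
```

```bash
python3 - <<'E'
from h import *
# release: mat centre (.400,-.309); scanner offset along its x from tcp ~ measured 0; mat yaw 98.2 -> psi 8.2
p,Rm=plan([(.419,.300,.24,-98.9,8),(.47,.12,.26,-70,8),(.47,-.10,.27,-30,8),(.400,-.309,.20,8.2,8)])
E
```

```text
[0,0,-1.7,0,0,0,  0,0,-1.7,0,0,0,  0,0,-1.7,0,0,0,  -0.1,0,-1.7,0,0,0,  0,0,-1.7,0,0,0,  0,0.1,-1.6,0,0,0,  0,0,-1.7,0,0,0,  0,0,-1.7,0,0,0]
[1,2.1,-0.3,0,0,-0.06,  0.8,2.2,-0.2,0,0,-0.07,  0.7,2.2,-0.3,0,0,-0.06,  0.6,2.3,-0.2,0,0,-0.06,  0.4,2.3,-0.3,0,0,-0.07,  0.3,2.3,-0.2,0,0,-0.06,  0.1,2.3,-0.3,0,0,-0.06,  0,2.4,-0.2,0,0,-0.07]
[-1,2.6,-0.1,0,0,-0.09,  -1.1,2.5,-0.2,0,0,-0.08,  -1.4,2.3,-0.1,0,0,-0.09,  -1.6,2.3,-0.1,0,0,-0.09,  -1.8,2.1,-0.1,0,0,-0.08,  -1.9,1.9,-0.2,0,0,-0.09,  -2.1,1.8,-0.1,0,0,-0.09,  -2.3,1.5,-0.1,0,0,-0.08]
[-2.7,0.6,0.9,0,0,-0.08,  -2.7,0.3,0.8,0,0,-0.09,  -2.8,0.1,0.9,0,0,-0.08,  -2.7,-0.1,0.9,0,0,-0.09,  -2.8,-0.4,0.9,0,0,-0.08,  -2.7,-0.6,0.8,0,0,-0.08,  -2.6,-0.8,0.9,0,0,-0.09,  -2.5,-1,0.9,0,0,-0.08]
end [ 0.4002 -0.3085  0.1997]
```

Request:
{"name": "carry_out", "arguments": {"motion": [0, 0, -1.7, 0, 0, 0, 0, 0, -1.7, 0, 0, 0, 0, 0, -1.7, 0, 0, 0, -0.1, 0, -1.7, 0, 0, 0, 0, 0, -1.7, 0, 0, 0, 0, 0.1, -1.6, 0, 0, 0, 0, 0, -1.7, 0, 0, 0, 0, 0, -1.7, 0, 0, 0]}}

```text
clock: 17.25
tool_pos: [0.419, 0.2995, 0.2405]
eef_rot: [0.997, -0.078, -0.0, 0.0]
contact_force: [-0.1, 0.2, -1.3]
opening: 0.428
```

Request:
{"name": "carry_out", "arguments": {"motion": [1, 2.1, -0.3, 0, 0, -0.06, 0.8, 2.2, -0.2, 0, 0, -0.07, 0.7, 2.2, -0.3, 0, 0, -0.06, 0.6, 2.3, -0.2, 0, 0, -0.06, 0.4, 2.3, -0.3, 0, 0, -0.07, 0.3, 2.3, -0.2, 0, 0, -0.06, 0.1, 2.3, -0.3, 0, 0, -0.06, 0, 2.4, -0.2, 0, 0, -0.07]}}

```text
clock: 18.25
tool_pos: [0.4705, 0.1189, 0.26]
eef_rot: [0.984, 0.177, -0.0, 0.0]
contact_force: [-0.6, -0.0, -1.6]
opening: 0.432
```

Request:
{"name": "carry_out", "arguments": {"motion": [-1, 2.6, -0.1, 0, 0, -0.09, -1.1, 2.5, -0.2, 0, 0, -0.08, -1.4, 2.3, -0.1, 0, 0, -0.09, -1.6, 2.3, -0.1, 0, 0, -0.09, -1.8, 2.1, -0.1, 0, 0, -0.08, -1.9, 1.9, -0.2, 0, 0, -0.09, -2.1, 1.8, -0.1, 0, 0, -0.09, -2.3, 1.5, -0.1, 0, 0, -0.08]}}

```text
clock: 19.25
tool_pos: [0.4695, -0.1011, 0.2699]
eef_rot: [0.866, 0.5, -0.0, 0.0]
contact_force: [0.7, 1.2, -1.3]
opening: 0.426
```

Request:
{"name": "carry_out", "arguments": {"motion": [-2.7, 0.6, 0.9, 0, 0, -0.08, -2.7, 0.3, 0.8, 0, 0, -0.09, -2.8, 0.1, 0.9, 0, 0, -0.08, -2.7, -0.1, 0.9, 0, 0, -0.09, -2.8, -0.4, 0.9, 0, 0, -0.08, -2.7, -0.6, 0.8, 0, 0, -0.08, -2.6, -0.8, 0.9, 0, 0, -0.09, -2.5, -1, 0.9, 0, 0, -0.08]}}

```text
clock: 20.25
tool_pos: [0.3995, -0.3097, 0.1996]
eef_rot: [0.654, 0.757, -0.0, -0.0]
contact_force: [0.3, -0.5, -1.5]
opening: 0.427
```

```bash
python3 - <<'E'
from h import *
st=monitor.get_state(); Rm=R.from_quat(st['eef_rot']).as_matrix(); print(st['clock'],st['tool_pos'].round(4),'psi',np.degrees(np.arctan2(Rm[1,1],Rm[0,1])),st['opening'])
s=snapshot("top");W=cloud(s);p=W[(W[...,2]>.155)&(W[...,2]<.172)&(abs(W[...,0]-.4)<.06)&(abs(W[...,1]+.31)<.12)]
t=np.radians(98.2);n=np.array([np.cos(t),np.sin(t)]);l=np.array([-n[1],n[0]])
a=(p[:,:2]-[.400,-.309])@n;b=(p[:,:2]-[.400,-.309])@l
print('along',np.percentile(a,[1,99]).round(4),'lat',np.percentile(b,[2,98]).round(4),len(p))
plan([(.400,-.309,.115,8.2,6),(.400,-.309,.0775,8.2,8)])
E
```

```text
20.25 [ 0.3995 -0.3097  0.1996] psi 8.313427444952524 0.4269025218395486
along [-0.0015  0.0592] lat [-0.0177  0.0217] 477
[0.1,0.1,1.4,0,0,0,  0.1,0,1.4,0,0,0,  0,0.1,1.4,0,0,0,  0.1,0,1.4,0,0,0,  0.1,0.1,1.4,0,0,0,  0.1,0.1,1.4,0,0,0,  0,0,0.5,0,0,0,  0,0,0.4,0,0,0]
[0,0,0.5,0,0,0,  0,0,0.5,0,0,0,  0,0,0.4,0,0,0,  0,0,0.5,0,0,0,  0,0,0.5,0,0,0,  0,0,0.4,0,0,0]
end [ 0.4001 -0.3087  0.0777]
```

```bash
python3 - <<'E'
from h import *
for i in range(2):
    print(monitor.get_state()['tool_pos'].round(4)); snapshot("top")
E
```

```text
[ 0.3972 -0.3138  0.1987]
[ 0.3979 -0.3119  0.1991]
```

Request:
{"name": "carry_out", "arguments": {"motion": [0, 0, 0, 0, 0, 0, 0, 0, 0, 0, 0, 0, 0, 0, 1.4, 0, 0, 0, 0, 0, 1.4, 0, 0, 0, 0, 0, 1.4, 0, 0, 0, 0, 0, 1.4, 0, 0, 0, 0, 0, 1.4, 0, 0, 0, 0, 0, 1.4, 0, 0, 0]}}

```text
clock: 21.4
tool_pos: [0.4002, -0.3085, 0.1146]
eef_rot: [0.655, 0.756, 0.0, -0.0]
contact_force: [0.5, -0.9, -1.4]
opening: 0.429
```

Request:
{"name": "carry_out", "arguments": {"motion": [0, 0, 0, 0, 0, 0, 0, 0, 0, 0, 0, 0]}}

```text
clock: 21.65
tool_pos: [0.4003, -0.3086, 0.1158]
eef_rot: [0.655, 0.756, 0.0, 0.0]
contact_force: [-0.2, 0.4, -1.3]
opening: 0.43
```

Request:
{"name": "carry_out", "arguments": {"motion": [0, 0, 0.7, 0, 0, 0, 0, 0, 0.7, 0, 0, 0, 0, 0, 0.6, 0, 0, 0, 0, 0, 0.5, 0, 0, 0, 0, 0, 0.5, 0, 0, 0, 0, 0, 0.4, 0, 0, 0, 0, 0, 0.3, 0, 0, 0, 0, 0, 0, 0, 0, 0]}}

```text
clock: 22.65
tool_pos: [0.4001, -0.3085, 0.0785]
eef_rot: [0.655, 0.756, 0.0, -0.0]
contact_force: [-0.3, -0.4, -1.0]
opening: 0.426
```

Request:
{"name": "carry_out", "arguments": {"motion": [0, 0, 0.1, 0, 0, 0, 0, 0, 0.1, 0, 0, 0, 0, 0, 0, 0, 0, 0]}}

```text
clock: 23.02
tool_pos: [0.4002, -0.3085, 0.0767]
eef_rot: [0.655, 0.756, 0.0, 0.0]
contact_force: [-0.7, 0.3, -0.8]
opening: 0.428
```

Request:
{"name": "carry_out", "arguments": {"motion": [0, 0, 0.1, 0, 0, 0, 0, 0, 0, 0, 0, 0, 0, 0, 0, 0, 0, 0]}}

```text
clock: 23.4
tool_pos: [0.4003, -0.3086, 0.0758]
eef_rot: [0.655, 0.756, 0.0, 0.0]
contact_force: [-0.0, 0.6, 1.3]
opening: 0.431
```

Request:
{"name": "carry_out", "arguments": {"motion": [0, 0, 0, 0, 0, 0, 0, 0, 0, 0, 0, 0, 0, 0, 0, 0, 0, 0, 0, 0, 0, 0, 0, 0], "hand": 5}}

```text
clock: 23.9
tool_pos: [0.4002, -0.3085, 0.0757]
eef_rot: [0.655, 0.756, 0.0, 0.0]
contact_force: [0.2, -0.7, -1.3]
opening: 0.566
```

Request:
{"name": "carry_out", "arguments": {"motion": [0, 0, 0, 0, 0, 0, 0, 0, 0, 0, 0, 0, 0, 0, 0, 0, 0, 0, 0, 0, 0, 0, 0, 0], "hand": 8}}

```text
clock: 24.4
tool_pos: [0.4002, -0.3085, 0.0757]
eef_rot: [0.655, 0.756, 0.0, -0.0]
contact_force: [-0.3, -0.8, 0.1]
opening: 0.905
```

Request:
{"name": "carry_out", "arguments": {"motion": [0, 0, -1, 0, 0, 0, 0, 0, -2, 0, 0, 0, 0, 0, -3, 0, 0, 0, 0, 0, -3, 0, 0, 0, 0, 0, -3, 0, 0, 0, 0, 0, -3, 0, 0, 0, 0, 0, -2, 0, 0, 0, 0, 0, 0, 0, 0, 0]}}

```text
clock: 25.4
tool_pos: [0.4006, -0.309, 0.2474]
eef_rot: [0.655, 0.756, 0.0, 0.002]
contact_force: [0.7, 0.5, 1.0]
opening: 0.911
```

Request:
{"name": "carry_out", "arguments": {"motion": [4, 2, -1, 0, 0, 0, 4, 2, -1, 0, 0, 0, 4, 2, 0, 0, 0, 0, 4, 2, 0, 0, 0, 0, 4, 0, 0, 0, 0, 0, 0, 0, 0, 0, 0, 0, 0, 0, 0, 0, 0, 0]}}

```text
clock: 26.28
tool_pos: [0.4505, -0.0998, 0.2653]
eef_rot: [0.655, 0.756, -0.001, -0.0]
contact_force: [0.2, 0.3, 0.3]
opening: 0.912
```

```bash
python3 - <<'E'
from h import *
s=snapshot("top");W=cloud(s);f=s['frame'].astype(int)
t=np.radians(98.2);n=np.array([np.cos(t),np.sin(t)]);l=np.array([-n[1],n[0]])
p=W[(W[...,2]>.035)&(W[...,2]<.055)&(abs(W[...,0]-.4)<.06)&(abs(W[...,1]+.31)<.12)]
a=(p[:,:2]-[.400,-.309])@n;b=(p[:,:2]-[.400,-.309])@l
print('along',np.percentile(a,[1,99]).round(4),'lat',np.percentile(b,[2,98]).round(4),'z',np.percentile(p[:,2],[10,50,90]).round(4),len(p))
c=snapshot("scene")
for q,m in((c,'scene'),(s,'top')):
  V=cloud(q)
  for lab in("blue_label","green_label"):
    for d in finder.masks_of(q,lab)[:1]:
        w=V[d['pixels']];w=w[w[:,2]>.02]
        print(m,lab,np.nanmedian(w,0).round(4),np.nanpercentile(w,[3,97],axis=0).round(3).tolist())
st=monitor.get_state();print(st['clock'],st['tool_pos'],st['contact_force'])
A=c['frame'][130:410,210:400,::-1];B=s['frame'][120:310,120:460,::-1]
o=np.zeros((590,800,3),np.uint8);o[:588,:399]=cv2.resize(A,(399,588),interpolation=3);o[:224,400:]=cv2.resize(B,(400,224),interpolation=3)
o[230:530,400:756]=cv2.resize(s['frame'][220:300,355:450,::-1],(356,300),interpolation=3)
cv2.imwrite('pics/c4.png',o)
E
```

```text
along [-0.059  -0.0222] lat [-0.018   0.0178] z [0.039  0.0421 0.0447] 199
scene blue_label [0.6297 0.2151 0.0646] [[0.571, 0.202, 0.023], [0.687, 0.323, 0.109]]
scene green_label [ 0.6359 -0.0215  0.0704] [[0.574, -0.063, 0.024], [0.689, 0.056, 0.111]]
top blue_label [0.6455 0.2707 0.0684] [[0.573, 0.202, 0.023], [0.691, 0.323, 0.111]]
top green_label [0.6605 0.0022 0.0761] [[0.574, -0.06, 0.023], [0.689, 0.056, 0.111]]
26.575 [ 0.45081591 -0.10005277  0.26562183] [0.29219558 0.22680351 0.46321198]
```

View pics/c4.png

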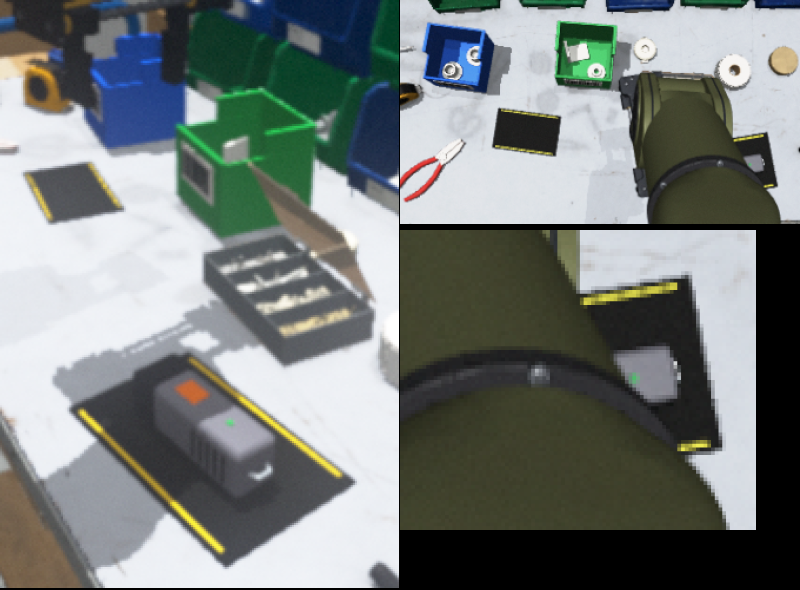

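The picture shows the scanner upright and flat in the middle of the mat. Its tail is 59 mm behind the mat centre (60 ideal) and its sides are even at ±18 mm. The bins haven't moved and the gripper is clear, so I'm handing it in.

```bash
python3 -c "
from plant import workorder
print(workorder.finish_job())"
```

```text
the job is handed in; nothing more can be done
None
```

I picked up the scanner, scanned the blue bin's label and laid the scanner back upright in the middle of its mat. The job was handed in at about 26.6 s of the 54 s allowed; it reports no verdict.

- **Scan:** the scanner pointed level at the middle of the label, with its window about 100 mm away, and was held still for about 4 s. The camera showed it about 3 mm off to the side, so I shifted it 2 mm before the hold and did not measure the offset again. The bin's heading could only be fitted to about ±1°, so squareness is known to that.
- **Put back:** the last pictures show the scanner flat on the mat. Its tail is 59 mm behind the mat centre (60 mm would be exact) and its sides are even at ±18 mm. In the top view the arm hid the nose half, but the scene camera shows the whole scanner upright on the mat.
- **Bins:** both bins measure in the same places as at the start, to within about 2 mm.
- **Robot:** the gripper ended open, about 27 cm up and touching nothing. Wrist force readings stayed under 3 N throughout.

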